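# Find the rocking corner of the connector nest plate and fold its shim flat

### The job

The plate that holds the plugs rocks on one of its four corners. Press down on its corners with a fingertip, one after another, until you find the one that gives; press the red-ended fold-down shim beside that corner down flat, leaving the other three shims standing up, then press the same corner once more to make sure it is firm now. Do not pick up or shift the plate or anything else on the bench, and finish clear of everything.

Things in the scene. Friction and masses are not known exactly. Their poses are not given: they have to be found in the camera images.
- nest_plate: Loose square aluminium plate, 180 x 180 x 8 mm, about 0.85 kg, on four hidden rubber feet. Origin: centre of its underside, 28 mm above the bench. x and y run along its edges, z up; x points roughly away from the robot. Black plugs stand in pockets over its middle 72 x 72 mm, to 66 mm above the bench; the rest of its top is bare. Small lugs at the middles of its edges locate it.
- jig_base: Fixed steel base plate under the nest plate, 215 x 310 x 6 mm, flat on the bench, carrying the feet, lugs and shims; origin: centre of its underside, axes along those of the nest plate.
- corner_a (a point): Where the plate's far left (+x, +y) corner is pressed: on its top face, 14 mm in from both edges, 36 mm above the bench at rest; shim_a belongs to it. Three corners are firm (they give less than 1 mm). One of the four, varying, stands on a perished foot: it gives by about 5 mm under 2 to 6 N and springs back; with its shim flat it gives about 1 mm.
- corner_b (a point): Where the plate's far right (+x, -y) corner is pressed: on its top face, 14 mm in from both edges, 36 mm above the bench at rest; shim_b belongs to it. Three corners are firm (they give less than 1 mm). One of the four, varying, stands on a perished foot: it gives by about 5 mm under 2 to 6 N and springs back; with its shim flat it gives about 1 mm.
- corner_c (a point): Where the plate's near right (-x, -y) corner is pressed: on its top face, 14 mm in from both edges, 36 mm above the bench at rest; shim_c belongs to it. Three corners are firm (they give less than 1 mm). One of the four, varying, stands on a perished foot: it gives by about 5 mm under 2 to 6 N and springs back; with its shim flat it gives about 1 mm.
- corner_d (a point): Where the plate's near left (-x, +y) corner is pressed: on its top face, 14 mm in from both edges, 36 mm above the bench at rest; shim_d belongs to it. Three corners are firm (they give less than 1 mm). One of the four, varying, stands on a perished foot: it gives by about 5 mm under 2 to 6 N and springs back; with its shim flat it gives about 1 mm.
- shim_a (a joint): Angle (rad) of the fold-down shim at the far left (+x, +y) corner: a steel leaf 16 mm wide, hinged beside the plate's left (+y) edge, its tongue pointing out sideways. 0 = flat, at its stop; 0.5 to 0.7 at the start, sloping up and outward. The stiff hinge stays where it is left; folding takes a steady push of about 10 N on the red pad, all the way down. When flat, its nose carries the corner.
- shim_a_pad (a point): Centre of the top of the red thumb pad (22 x 18 mm) at the outer end of shim_a's tongue, 42 mm out from its hinge line. The hinge line is 18 mm above the bench, parallel to the plate's x axis, 94 mm from the plate's centre; the tongue runs along the plate's y, 80 mm from its centre in x. The pad's top is 23 mm above the bench when flat, 42 to 50 mm when standing up.
- shim_b (a joint): Angle (rad) of the fold-down shim at the far right (+x, -y) corner: a steel leaf 16 mm wide, hinged beside the plate's right (-y) edge, its tongue pointing out sideways. 0 = flat, at its stop; 0.5 to 0.7 at the start, sloping up and outward. The stiff hinge stays where it is left; folding takes a steady push of about 10 N on the red pad, all the way down. When flat, its nose carries the corner.
- shim_b_pad (a point): Centre of the top of the red thumb pad (22 x 18 mm) at the outer end of shim_b's tongue, 42 mm out from its hinge line. The hinge line is 18 mm above the bench, parallel to the plate's x axis, 94 mm from the plate's centre; the tongue runs along the plate's y, 80 mm from its centre in x. The pad's top is 23 mm above the bench when flat, 42 to 50 mm when standing up.
- shim_c (a joint): Angle (rad) of the fold-down shim at the near right (-x, -y) corner: a steel leaf 16 mm wide, hinged beside the plate's right (-y) edge, its tongue pointing out sideways. 0 = flat, at its stop; 0.5 to 0.7 at the start, sloping up and outward. The stiff hinge stays where it is left; folding takes a steady push of about 10 N on the red pad, all the way down. When flat, its nose carries the corner.
- shim_c_pad (a point): Centre of the top of the red thumb pad (22 x 18 mm) at the outer end of shim_c's tongue, 42 mm out from its hinge line. The hinge line is 18 mm above the bench, parallel to the plate's x axis, 94 mm from the plate's centre; the tongue runs along the plate's y, 80 mm from its centre in x. The pad's top is 23 mm above the bench when flat, 42 to 50 mm when standing up.
- shim_d (a joint): Angle (rad) of the fold-down shim at the near left (-x, +y) corner: a steel leaf 16 mm wide, hinged beside the plate's left (+y) edge, its tongue pointing out sideways. 0 = flat, at its stop; 0.5 to 0.7 at the start, sloping up and outward. The stiff hinge stays where it is left; folding takes a steady push of about 10 N on the red pad, all the way down. When flat, its nose carries the corner.
- shim_d_pad (a point): Centre of the top of the red thumb pad (22 x 18 mm) at the outer end of shim_d's tongue, 42 mm out from its hinge line. The hinge line is 18 mm above the bench, parallel to the plate's x axis, 94 mm from the plate's centre; the tongue runs along the plate's y, 80 mm from its centre in x. The pad's top is 23 mm above the bench when flat, 42 to 50 mm when standing up.
- plug_blue: Loose black plug with a blue band, 15 mm wide, 40 mm tall, standing on the jig base beside the plate's left edge between two shims. Origin: centre of its underside. Leave it alone.
- plug_red: The same with a red band, beside the plate's right edge. Leave it alone.
- screwdriver: Screwdriver, 190 mm, lying on the bench to the left. Leave it alone.
- cap_jar: Small jar with a red lid, 60 mm wide, 75 mm tall, on the bench to the right. Leave it alone.
- tape_roll: Roll of brown tape, 90 mm wide, 24 mm tall, lying flat on the bench. Leave it alone.
- small_carton: Small cardboard box, 90 x 60 x 50 mm, on the bench. Leave it alone.
- caliper: Digital caliper, 235 mm long, lying on the bench to the right. Leave it alone.

How it is judged:
By the outcome, as a careful person would: the job done as asked, in the order asked, and still so for the second after the job is handed in, with the robot touching nothing.
It also fails if it takes over 54 s, if anything falls off the work surface, if the arm or the gripper's body presses on something with over 40 N, if the wrist force passes 120 N, or if a joint passes its speed limit or range.

### The arm

A 6-joint arm with a two-finger parallel gripper is mounted at the origin on the work surface. World frame = base frame: x ahead of the robot, y to its left, z up, the work surface at z = 0. Lengths are in mm, angles in rad, forces in N, time in s.
With the tool pointing down it reaches from about 400 to 825 mm from the base axis. Payload 7 kg.
Tool frame: the origin (TCP) lies on the front face of the gripper's body, between the roots of the fingers; the fingertips stand 66 mm ahead of it and the grasp point (between the pads) lies 47 mm ahead of it; z points along the fingers, y is the direction in which the jaws open and shut (so a half turn about z gives the same grasp; the last joint's range is limited). The gripper opens to 88 mm and grips with 3 to 60 N. Pads are 19 mm wide; open, the fingers measure 130 mm over their backs; the gripper's body (78 mm by 193 mm) begins 47 mm behind the grasp point.
Start: joints at [-1.04, 0.359, 0.012, 0, -1.224, -0.288], TCP at [162.259, -655.185, 292.161] pointing down, gripper open.
Joint ranges: [-3.07, 3.07], [-1.43, 2.12], [-1.02, 1.25], [-3.03, 1.67], [-3.05, -0], [-3.03, 3.03]. Speed limits (rad/s): [2.39, 2.39, 3.01, 3.14, 3.14, 3.14].

### API

Orientations are given as a rotation vector (axis times angle).
In Python, from plant import r, vision, job_done gives the robot as it stands. The module is installed in compiled form; this text tells all that it offers.
- The arm moves only by the tool carry_out, never from a script. Its argument "commands" is a list of rows, each a list of 3 entries, a list of its own where there are three numbers: the opening, from 0 (shut) to 1 (fully open), then the shift along the tool's x, y, z in cm, then the turn about the tool's z in rad. In form: [[fingers, [dx, dy, dz], twist], ...]. A call has 1 to 20 rows; each row is the pose to reach, as a shift and turn from the pose measured when the call began, along the tool's axes at that moment; what a row does not reach only later rows make up. A row lasts 1/12 s, in which the tool goes at most 41.7 mm and 7.16 degrees, less where a joint would pass 70% of its speed; a pose out of reach is approached as far as the arm can. A call with a gripper value outside its range is refused whole. The fingers move at their own pace and stop on an object; "newtons" is the grip in N (left out, the last holds). Time passes only in rows, so rows that repeat a pose let the fingers close. It gives the time, the measured TCP pose, the force and the opening at its end, in the units of the state.
- r.observe(): the state, without advancing time (a new reading comes with each control period).
- vision.capture(name): name is "scene" or "top"; returns the picture (384x512x3 uint8, red, green, blue); there is no depth.
- vision.camera_model(name): a dict with "fx", "fy", "cx", "cy" (pixels), "T" (4x4, takes a point from camera to world coordinates). Camera axes: x right, y down, z forward; pixel columns grow to the right and rows downward; lengths in mm; the calibration is good to about 2 mm. A picture is of the moment at which its call begins. camera_model takes no time and is no camera call.
- job_done(): hands the job in, once; it reports no verdict.
The state is a dict: "t": time; "joints": joint angles; "qvel": joint speeds; "joint_torque": joint torques, N m; "tcp_pos": TCP position; "tool_rot": TCP orientation; "ft_force": force on the tool from outside, world axes, zero at the start; "ft_torque": the same for the moment, N m; "width": opening from 0.0 (shut) to 1.0 (fully open).
Only numpy, scipy, OpenCV 4.12 (cv2) and the standard library are available. Lean on these libraries where they do the work, as an engineer would, in place of code of your own. Each camera call takes 0.05 s, during which the arm holds its last target. There are 200 camera calls.

## Working session

There is one attempt and no reset: what is moved stays moved. The work goes in short steps, Python scripts to look and compute and a tool call to move; the robot and the scene stay as the last step left them, time stands still between calls to the robot, and variables do not carry over. Pictures are saved under pics/ and viewed, about 8 in all and at most 12, crops included, and the job is handed in when it is done.

Besides the shell and the picture viewer there is one more tool, called after "Emit:" by a JSON object that holds its "api" and its "payload". carry_out: Moves the arm, as the interface text tells. Its arguments: {"type":"object","properties":{"commands":{"type":"array"},"newtons":{"type":"number"}},"required":["commands"]}

```bash
mkdir -p pics; python3 - <<'E'
from plant import r, vision
import cv2, numpy as np
np.set_printoptions(precision=3,suppress=True)
for n in ["top","scene"]:
    im=vision.capture(n); cv2.imwrite(f"pics/{n}0.png",cv2.resize(im[:,:,::-1],(800,600),interpolation=cv2.INTER_CUBIC)); np.save(f"{n}0.npy",im)
    m=vision.camera_model(n); print(n,{k:np.array(v) for k,v in m.items()})
print(r.observe())
E
```

```text
top {'fx': array(449.998), 'fy': array(449.998), 'cx': array(255.646), 'cy': array(194.771), 'T': array([[  -0.007,   -0.997,    0.073,  397.332],
       [  -1.   ,    0.006,   -0.014,    5.321],
       [   0.013,   -0.074,   -0.997, 1174.2  ],
       [   0.   ,    0.   ,    0.   ,    1.   ]])}
scene {'fx': array(390.555), 'fy': array(390.555), 'cx': array(258.048), 'cy': array(196.633), 'T': array([[  -0.142,    0.647,   -0.749, 1339.11 ],
       [   0.99 ,    0.09 ,   -0.11 ,  129.588],
       [  -0.004,   -0.757,   -0.653,  787.438],
       [   0.   ,    0.   ,    0.   ,    1.   ]])}
{'t': 0.1, 'joints': array([-1.04 ,  0.359,  0.011, -0.   , -1.224, -0.288]), 'qvel': array([-0.002, -0.001,  0.   ,  0.001,  0.   ,  0.001]), 'joint_torque': array([ -0.001, -58.416,  29.375,   7.015,   0.01 ,  -0.   ]), 'tcp_pos': array([ 162.191, -654.899,  291.329]), 'tool_rot': array([ 0.38 , -3.118, -0.002]), 'ft_force': array([-0.859,  0.084,  0.161]), 'ft_torque': array([-0.   ,  0.008, -0.021]), 'width': 0.9993824871585331}
```

View pics/top0.png

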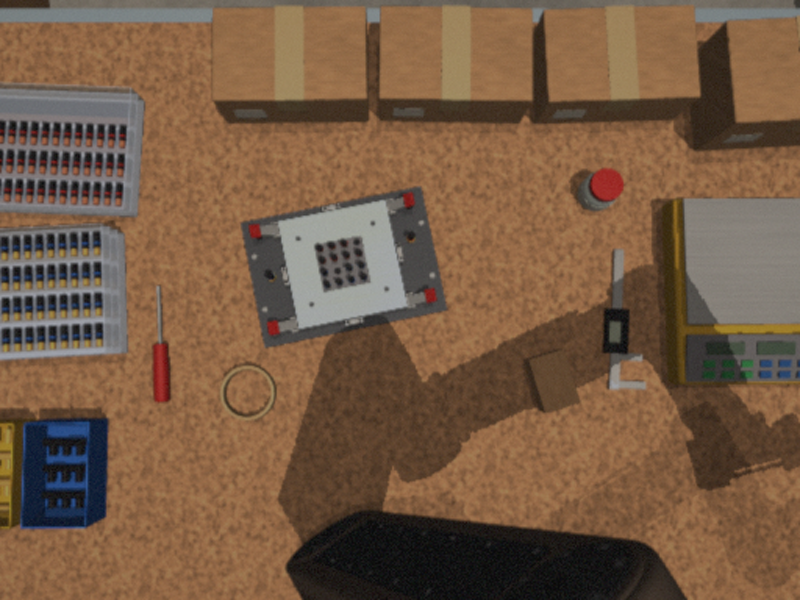

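View pics/scene0.png

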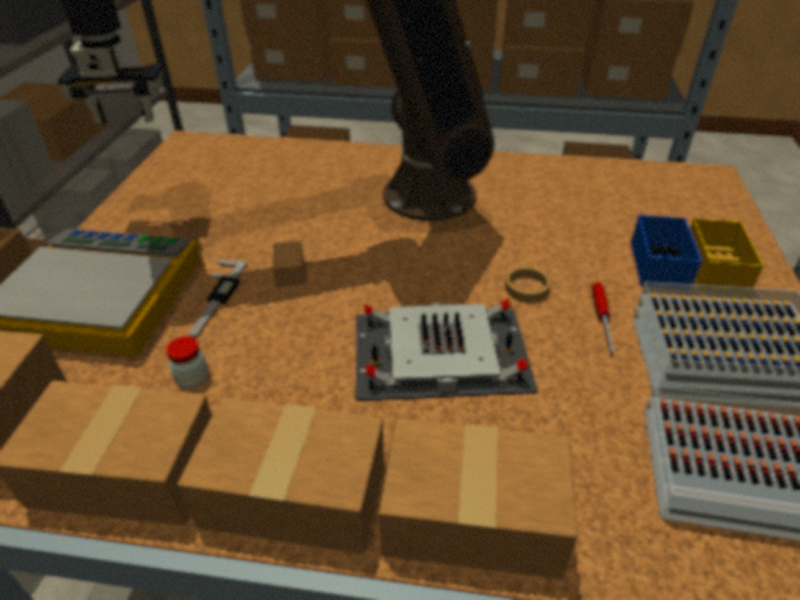

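Top view (800x600 scale): plate centred at about (343,263). Red pads are A (255,231), B (408,200), C (430,295) and D (273,327), with the jar, caliper and tape well away. The scene view shows all four shims standing up. Next I measure the positions.

```bash
cat > h.py <<'E'
import numpy as np, cv2
from plant import r, vision
from scipy.spatial.transform import Rotation as R
np.set_printoptions(precision=1,suppress=True)
def ray(n,uv):
    m=vision.camera_model(n);T=np.array(m["T"])
    d=T[:3,:3]@[(uv[0]-m["cx"])/m["fx"],(uv[1]-m["cy"])/m["fy"],1]
    return T[:3,3],d/np.linalg.norm(d)
def plane(n,uv,z):
    o,d=ray(n,uv); return o+d*(z-o[2])/d[2]
def tri(u1,u2):
    (o,d),(p,e)=ray("top",u1),ray("scene",u2)
    s=np.linalg.lstsq(np.c_[d,-e],p-o,rcond=None)[0]
    a,b=o+s[0]*d,p+s[1]*e
    return (a+b)/2,np.linalg.norm(a-b)
def reds(im,box):
    h=cv2.cvtColor(im,cv2.COLOR_RGB2HSV)
    m=(((h[...,0]<6)|(h[...,0]>172))&(h[...,1]>170)&(h[...,2]>70)).astype(np.uint8)
    x0,x1,y0,y1=box; k=np.zeros_like(m);k[y0:y1,x0:x1]=m[y0:y1,x0:x1]
    n,_,st,c=cv2.connectedComponentsWithStats(k)
    return [(c[i],st[i,4]) for i in range(1,n) if st[i,4]>=8]
E
python3 - <<'E'
from h import *
t=np.load("top0.npy");s=np.load("scene0.npy")
rt=reds(t,(150,295,110,230)); rs=reds(s,(220,350,185,250))
print(rt);print(rs)
h=cv2.cvtColor(t,cv2.COLOR_RGB2HSV)
m=((h[...,1]<45)&(h[...,2]>150)).astype(np.uint8); k=np.zeros_like(m);k[110:230,150:295]=m[110:230,150:295]
k=cv2.morphologyEx(k,cv2.MORPH_OPEN,np.ones((7,7)))
c=max(cv2.findContours(k,0,2)[0],key=cv2.contourArea)
b=cv2.boxPoints(cv2.minAreaRect(c)); P=np.array([plane("top",u,36) for u in b])
print(b,P,"ctr",P.mean(0),"sides",np.linalg.norm(P-np.roll(P,1,0),axis=1))
e=P-np.roll(P,1,0); print("yaw",np.degrees(np.arctan2(e[:,1],e[:,0])))
for a,_ in rt:
    q=min(((tri(a,b_),b_) for b_,_ in rs),key=lambda v:v[0][1] if 20<v[0][0][2]<70 else 1e9); print(a,q)
o=r.observe();print(R.from_rotvec(o["tool_rot"]).as_matrix())
E
```

```text
[(array([261.2, 127.5]), np.int32(44)), (array([162.9, 147.5]), np.int32(48)), (array([275.1, 188.4]), np.int32(47)), (array([174.4, 209.2]), np.int32(47))]
[(array([323.1, 194.8]), np.int32(19)), (array([235.5, 198.1]), np.int32(17)), (array([333.9, 232.9]), np.int32(41)), (array([236.9, 236.6]), np.int32(35))]
[[177.6 142.1]
 [246.5 128.3]
 [259.9 195.6]
 [191.1 209.4]] [[617.3 187.6  36. ]
 [652.1  11.7  36. ]
 [478.9 -21.5  36. ]
 [445.2 152.7  36. ]] ctr [548.4  82.6  36. ] sides [175.6 179.3 176.4 177.4]
yaw [  11.5  -78.8 -169.2  101. ]
[261.2 127.5] ((array([652.3, -26.7,  44.7]), np.float64(1.5286359723224388)), array([236.9, 236.6]))
[162.9 147.5] ((array([602.2, 223.3,  43. ]), np.float64(0.7318328944684809)), array([333.9, 232.9]))
[275.1 188.4] ((array([496.8, -60.2,  39.5]), np.float64(0.7280116383646397)), array([235.5, 198.1]))
[174.4 209.2] ((array([445.8, 193.3,  38.8]), np.float64(2.0736850537196703)), array([323.1, 194.8]))
[[-1.  -0.2 -0. ]
 [-0.2  1.   0. ]
 [ 0.   0.  -1. ]]
```

```bash
cat >> h.py <<'E'
C0=np.array([548.5,82.5]); YAW=np.radians(11.2)
def W(px,py,z):   # plate coords -> world
    c,s=np.cos(YAW),np.sin(YAW); return np.array([C0[0]+c*px-s*py,C0[1]+s*px+c*py,z])
def go(*pts):     # tool-axis shifts in cm and twist
    o=r.observe();M=R.from_rotvec(o["tool_rot"]).as_matrix()
    want=YAW+np.pi; have=np.arctan2(M[1,1],M[0,1])
    tw=-((want-have+np.pi)%(2*np.pi)-np.pi)
    print("t",o["t"],"tcp",o["tcp_pos"],"F",o["ft_force"],"w",o["width"])
    print("twist %.3f"%tw,"tilt",np.round(M[:,2],4), "joints",np.round(o["joints"],2))
    for p in pts: print(p,"->",np.round(M.T@(p-o["tcp_pos"])/10,2))
E
python3 -c "
from h import *
go(W(76,-76,200),W(76,-76,150))"
```

```text
t 0.1 tcp [ 162.2 -654.9  291.3] F [-0.9  0.1  0.2] w 0.9993824871585331
twist -1.524 tilt [-0.  0. -1.] joints [-1.   0.4  0.  -0.  -1.2 -0.3]
[637.8  22.7 200. ] -> [-62.5  54.3   9.2]
[637.8  22.7 150. ] -> [-62.5  54.3  14.2]
```

Emit:
{"api": "carry_out", "payload": {"commands": [[0,[-3,2.7,0],-0.12],[0,[-6,5.4,0],-0.24],[0,[-9,8.1,0],-0.36],[0,[-12,10.8,0],-0.48],[0,[-15.5,13.5,0],-0.6],[0,[-18.7,16.2,0],-0.72],[0,[-21.8,18.9,0],-0.84],[0,[-25,21.7,0],-0.96],[0,[-28.1,24.4,0],-1.08],[0,[-31.2,27.1,0],-1.2],[0,[-34.4,29.8,0],-1.3],[0,[-37.5,32.5,1],-1.4],[0,[-40.6,35.2,2],-1.524],[0,[-43.8,38,3],-1.524],[0,[-46.9,40.7,4],-1.524],[0,[-50,43.4,5],-1.524],[0,[-53.1,46.1,6],-1.524],[0,[-56.2,48.9,7],-1.524],[0,[-59.4,51.6,8],-1.524],[0,[-62.5,54.3,9.2],-1.524]], "newtons": 20}}

```text
t: 1.77
tcp_pos: [633.0, 15.8, 202.5]
tool_rot: [-2.428, 1.993, 0.002]
ft_force: [0.2, -1.2, 0.2]
width: 0.007
```

```bash
python3 -c "
from h import *
go(W(76,-76,200),W(76,-76,120),W(76,-76,108))"
```

```text
t 1.7667 tcp [633.   15.8 202.5] F [ 0.2 -1.2  0.2] w 0.007406220029556031
twist 0.001 tilt [-0.  0. -1.] joints [ 0.3  0.4 -0.2 -0.  -1.  -0.1]
[637.8  22.7 200. ] -> [-0.6 -0.6  0.2]
[637.8  22.7 120. ] -> [-0.6 -0.6  8.2]
[637.8  22.7 108. ] -> [-0.6 -0.6  9.4]
```

Emit:
{"api": "carry_out", "payload": {"commands": [[0,[-0.6,-0.6,2],0],[0,[-0.6,-0.6,5],0],[0,[-0.6,-0.6,8],0],[0,[-0.6,-0.6,9],0],[0,[-0.6,-0.6,9.4],0],[0,[-0.6,-0.6,9.6],0],[0,[-0.6,-0.6,9.7],0],[0,[-0.6,-0.6,9.8],0],[0,[-0.6,-0.6,9.9],0],[0,[-0.6,-0.6,10],0],[0,[-0.6,-0.6,10.1],0],[0,[-0.6,-0.6,10.1],0],[0,[-0.6,-0.6,10.1],0]]}}

```text
t: 2.85
tcp_pos: [637.8, 22.9, 101.9]
tool_rot: [-2.428, 1.992, 0.001]
ft_force: [-0.4, 0.1, 2.2]
width: 0.005
```

```bash
python3 -c "
from h import *
go(W(76,-76,100))
for n in ['top','scene']:
    im=vision.capture(n); np.save(n+'1.npy',im)
    c=im[90:240,140:300] if n=='top' else im[150:270,200:360]
    cv2.imwrite(f'pics/{n}1.png',cv2.resize(c[:,:,::-1],None,fx=4,fy=4,interpolation=cv2.INTER_CUBIC))
"
```

```text
t 2.85 tcp [637.8  22.9 101.9] F [-0.4  0.1  2.2] w 0.005210664443121876
twist 0.001 tilt [ 0.  0. -1.] joints [ 0.3  0.5 -0.3 -0.  -0.8 -0.1]
[637.8  22.7 100. ] -> [0.  0.  0.2]
```

View pics/scene1.png

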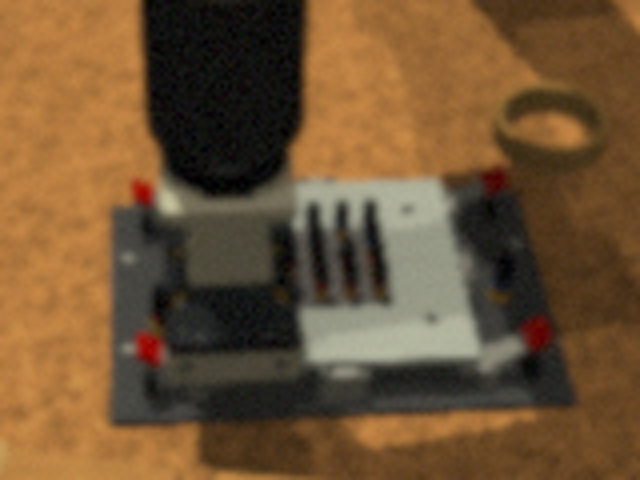

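The scene crop shows the gripper over corner B (about (230,300)). Shims B (148,348), C (143,192), A (537,332) and D (495,180) are all still up, and nothing else is being touched. Contact is just starting, so I press on.

Emit:
{"api": "carry_out", "payload": {"commands": [[0,[0,0,0.1],0],[0,[0,0,0.15],0],[0,[0,0,0.2],0],[0,[0,0,0.2],0],[0,[0,0,0.2],0]]}}

```text
t: 3.37
tcp_pos: [637.9, 23.0, 101.8]
tool_rot: [-2.428, 1.991, 0.0]
ft_force: [-5.4, 0.6, 15.6]
width: 0.006
```

Emit:
{"api": "carry_out", "payload": {"commands": [[0,[0,0,-1],0],[0,[0,0,-3],0],[0,[0,3,-4],0],[0,[0,6,-4],0],[0,[0,9,-4],0],[0,[0,12,-4],0],[0,[0,15.2,-4],0],[0,[0,15.2,-4],0],[0,[0,15.2,-2],0],[0,[0,15.2,-0.8],0],[0,[0,15.2,-0.4],0],[0,[0,15.2,-0.2],0],[0,[0,15.2,-0.1],0],[0,[0,15.2,0],0],[0,[0,15.2,0.1],0],[0,[0,15.2,0.2],0],[0,[0,15.2,0.2],0],[0,[0,15.2,0.2],0]]}}

```text
t: 4.87
tcp_pos: [489.3, -6.7, 101.7]
tool_rot: [-2.428, 1.99, -0.001]
ft_force: [-7.2, 1.8, 19.5]
width: 0.008
```

```bash
python3 -c "
from h import *
go(W(-76,-76,100),W(-76,76,140),W(-76,76,100))"
```

```text
t 4.8667 tcp [489.3  -6.7 101.7] F [-7.2  1.8 19.5] w 0.0077490201661228565
twist 0.002 tilt [ 0.  0. -1.] joints [ 0.4  0.3 -0.6 -0.  -0.7 -0.2]
[488.7  -6.8 100. ] -> [0.  0.1 0.2]
[459.2 142.3 140. ] -> [-15.2   0.   -3.8]
[459.2 142.3 100. ] -> [-15.2   0.    0.2]
```

C is firm too (19.5 N, no give). On to D.

Emit:
{"api": "carry_out", "payload": {"commands": [[0,[0,0,-1],0],[0,[0,0,-3],0],[0,[-3,0,-4],0],[0,[-6,0,-4],0],[0,[-9,0,-4],0],[0,[-12,0,-4],0],[0,[-15.2,0,-4],0],[0,[-15.2,0,-4],0],[0,[-15.2,0,-2],0],[0,[-15.2,0,-0.8],0],[0,[-15.2,0,-0.4],0],[0,[-15.2,0,-0.2],0],[0,[-15.2,0,-0.1],0],[0,[-15.2,0,0],0],[0,[-15.2,0,0.1],0],[0,[-15.2,0,0.15],0],[0,[-15.2,0,0.15],0],[0,[-15.2,0,0.15],0]]}}

```text
t: 6.37
tcp_pos: [459.9, 142.5, 100.8]
tool_rot: [-2.427, 1.989, -0.002]
ft_force: [1.4, -0.9, 2.9]
width: 0.006
```

```bash
python3 -c "
from h import *
go(W(-76,76,100),W(76,76,140),W(76,76,100))"
```

```text
t 6.3667 tcp [459.9 142.5 100.8] F [ 1.4 -0.9  2.9] w 0.0060490999166893135
twist 0.002 tilt [ 0.  0. -1.] joints [ 0.7  0.3 -0.7  0.  -0.7 -0.5]
[459.2 142.3 100. ] -> [0.  0.1 0.1]
[608.3 171.8 140. ] -> [  0.  -15.1  -3.9]
[608.3 171.8 100. ] -> [  0.  -15.1   0.1]
```

D looks softer (2.9 N at 100.8 mm). I press a little further to measure the give.

Emit:
{"api": "carry_out", "payload": {"commands": [[0,[0,0,0.1],0],[0,[0,0,0.2],0],[0,[0,0,0.3],0],[0,[0,0,0.4],0],[0,[0,0,0.5],0],[0,[0,0,0.5],0],[0,[0,0,0.5],0]]}}

```text
t: 6.95
tcp_pos: [459.8, 142.6, 96.7]
tool_rot: [-2.428, 1.988, -0.002]
ft_force: [-6.8, 0.7, 18.2]
width: 0.007
```

D gives about 5 mm (contact near 101.8, now 96.7), so D is the perished foot. Next I lift, move to shim_d's pad and fold it down.

Emit:
{"api": "carry_out", "payload": {"commands": [[0,[0,0,-1],0],[0,[0,0,-3],0],[0,[0,0,-5],0],[0,[-2.5,0.4,-5],0],[0,[-5.6,0.4,-5],0],[0,[-5.6,0.4,-5],0],[0,[-5.6,0.4,-4],0],[0,[-5.6,0.4,-3],0],[0,[-5.6,0.4,-2.4],0],[0,[-5.6,0.4,-2],0],[0,[-5.6,0.4,-1.7],0],[0,[-5.6,0.4,-1.4],0],[0,[-5.6,0.4,-1.1],0],[0,[-5.6,0.4,-0.8],0],[0,[-5.6,0.4,-0.6],0]]}}

```text
t: 8.2
tcp_pos: [446.1, 198.8, 104.1]
tool_rot: [-2.424, 1.984, -0.002]
ft_force: [-4.6, 5.8, 10.3]
width: 0.005
```

```bash
python3 -c "
from h import *
go(W(-80,132,89))"
```

```text
t 8.2 tcp [446.1 198.8 104.1] F [-4.6  5.8 10.3] w 0.0051069042299122505
twist 0.004 tilt [ 0.  0. -1.] joints [ 0.8  0.3 -0.6  0.  -0.7 -0.6]
[444.4 196.4  89. ] -> [0.2 0.2 1.5]
```

Emit:
{"api": "carry_out", "payload": {"commands": [[0,[0,0,0.2],0],[0,[0,0.1,0.4],0],[0,[0,0.1,0.6],0],[0,[0,0.1,0.8],0],[0,[0,0.1,1.0],0],[0,[0,0.1,1.2],0],[0,[0,0.1,1.35],0],[0,[0,0.1,1.5],0],[0,[0,0.1,1.6],0],[0,[0,0.1,1.6],0],[0,[0,0.1,1.6],0]]}}

```text
t: 9.12
tcp_pos: [446.6, 200.4, 89.2]
tool_rot: [-2.422, 1.981, -0.003]
ft_force: [-1.0, 4.0, 5.2]
width: 0.002
```

Emit:
{"api": "carry_out", "payload": {"commands": [[0,[0,0,0.1],0],[0,[0,0,0.2],0],[0,[0,0,0.25],0],[0,[0,0,0.25],0],[0,[0,0,0.25],0],[0,[0,0,0.25],0]]}}

```text
t: 9.62
tcp_pos: [446.8, 200.6, 88.3]
tool_rot: [-2.421, 1.98, -0.003]
ft_force: [-7.8, 0.1, 20.2]
width: 0.009
```

Emit:
{"api": "carry_out", "payload": {"commands": [[0,[0,0,-1],0],[0,[0,0,-3],0],[0,[0,0,-6],0],[0,[0,0,-9],0],[0,[-3,3,-12],0],[0,[-6,6,-12],0],[0,[-9,6,-12],0],[0,[-12,6,-12],0],[0,[-12,6,-12],0]]}}

```text
t: 10.37
tcp_pos: [362.6, 309.6, 209.7]
tool_rot: [-2.421, 1.973, -0.003]
ft_force: [1.3, 0.6, -0.1]
width: 0.006
```

```bash
python3 -c "
from h import *
go(W(-76,76,142))
S=[vision.capture(n) for n in ('top','scene')]
print(reds(S[0],(150,295,110,230)));print(reds(S[1],(220,350,185,250)))
c=[cv2.resize(x[:,:,::-1],None,fx=f,fy=f,interpolation=cv2.INTER_CUBIC) for x,f in ((S[0][100:240,140:300],2.5),(S[1][160:272,200:328+32],2.5))]
h=min(a.shape[0] for a in c); cv2.imwrite('pics/after.png',np.hstack([a[:h] for a in c]))
"
```

```text
t 10.3667 tcp [362.6 309.6 209.7] F [ 1.3  0.6 -0.1] w 0.006227403377223851
twist 0.008 tilt [ 0.  0. -1.] joints [ 1.1  0.1 -0.5  0.  -0.9 -0.9]
[459.2 142.3 142. ] -> [18.4 -6.   6.7]
[(array([261.2, 127.7]), np.int32(45)), (array([162.9, 147.5]), np.int32(48)), (array([275.1, 188.4]), np.int32(44)), (array([172.9, 210.1]), np.int32(45))]
[(array([235.5, 198. ]), np.int32(14)), (array([324.9, 200.1]), np.int32(25)), (array([334. , 232.9]), np.int32(42)), (array([236.9, 236.4]), np.int32(37))]
```

View pics/after.png

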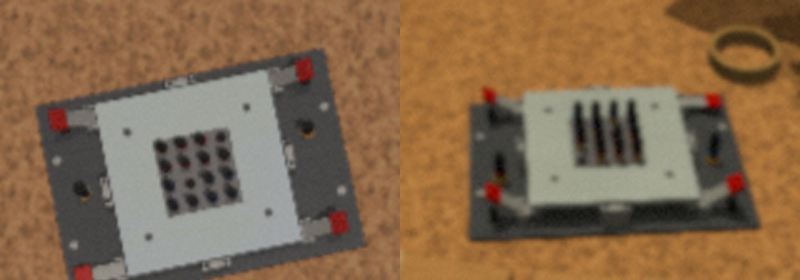

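The picture shows shim D lying level (scene half, (713,100)). A (737,183), B (493,192) and C (488,95) are still up, at unchanged pixels, and the plate and plugs haven't moved. Now I press D again.

Emit:
{"api": "carry_out", "payload": {"commands": [[0,[3.5,-1.5,0],0],[0,[7,-3,0],0],[0,[10.5,-4.5,0],0],[0,[14,-6,0],0],[0,[16.5,-6,1],0.008],[0,[18.4,-6,3],0.008],[0,[18.4,-6,6],0.008],[0,[18.4,-6,9],0.008],[0,[18.4,-6,10.2],0.008],[0,[18.4,-6,10.5],0.008],[0,[18.4,-6,10.7],0.008],[0,[18.4,-6,10.8],0.008],[0,[18.4,-6,10.9],0.008],[0,[18.4,-6,10.95],0.008],[0,[18.4,-6,10.95],0.008]]}}

```text
t: 11.72
tcp_pos: [457.8, 136.2, 100.3]
tool_rot: [-2.418, 1.99, -0.003]
ft_force: [-12.9, -7.0, 29.6]
width: 0.004
```

```bash
python3 -c "
from h import *
go(W(-76,76,100)); print(tri((172.9,210.1),(324.9,200.1)))"
```

```text
t 11.7167 tcp [457.8 136.2 100.3] F [-12.9  -7.   29.6] w 0.004126536208810278
twist -0.002 tilt [ 0.  0. -1.] joints [ 0.7  0.3 -0.7  0.  -0.6 -0.5]
[459.2 142.3 100. ] -> [-0.6 -0.2  0. ]
(array([444.4, 200.7,  17.9]), np.float64(1.6628238808598665))
```

It's firm: 29.6 N at 100.3 mm, against 96.7 mm before. That press landed about 6 mm inboard, so I lift and repeat it on the exact point.

Emit:
{"api": "carry_out", "payload": {"commands": [[0,[0,0,-1],0],[0,[0,0,-2],0],[0,[-0.6,-0.2,-2],0],[0,[-0.6,-0.2,-2],0],[0,[-0.6,-0.2,-1],0],[0,[-0.6,-0.2,-0.4],0],[0,[-0.6,-0.2,-0.1],0],[0,[-0.6,-0.2,0],0],[0,[-0.6,-0.2,0.1],0],[0,[-0.6,-0.2,0.1],0],[0,[-0.6,-0.2,0.1],0],[0,[-0.6,-0.2,0.1],0]]}}

```text
t: 12.72
tcp_pos: [458.2, 142.1, 100.4]
tool_rot: [-2.42, 1.991, -0.003]
ft_force: [-9.9, -0.4, 24.2]
width: 0.001
```

Firm on the exact point: 24 N with about 1.4 mm total give. I retreat clear of everything.

Emit:
{"api": "carry_out", "payload": {"commands": [[0,[0,0,-1],0],[0,[0,0,-3],0],[0,[0,0,-6],0],[0,[0,0,-9],0],[0,[0,0,-12],0],[0,[-3,3,-14],0],[0,[-6,6,-15],0],[0,[-9,6,-15],0],[0,[-12,6,-15],0],[0,[-15,6,-15],0],[0,[-17,6,-15],0],[0,[-17,6,-15],0],[0,[-17,6,-15],0],[0,[-17,6,-15],0],[0,[-17,6,-15],0]]}}

```text
t: 13.97
tcp_pos: [365.6, 295.8, 250.2]
tool_rot: [-2.42, 1.992, -0.003]
ft_force: [0.1, -0.5, -0.1]
width: 0.005
```

```bash
python3 -c "
from h import *
from plant import job_done
go()
S=[vision.capture(n) for n in ('top','scene')]
print(reds(S[0],(150,295,110,230)));print(reds(S[1],(220,350,185,250)))
cv2.imwrite('pics/end.png',cv2.resize(S[0][:,:,::-1],(800,600)))
"
```

```text
t 13.9667 tcp [365.6 295.8 250.2] F [ 0.1 -0.5 -0.1] w 0.005060091311743307
twist -0.002 tilt [ 0.  0. -1.] joints [ 1.1  0.1 -0.5  0.  -1.  -0.9]
[(array([261.2, 127.3]), np.int32(44)), (array([162.8, 147.5]), np.int32(48)), (array([275.2, 188.5]), np.int32(44)), (array([172.8, 210. ]), np.int32(45))]
[(array([235.5, 198.3]), np.int32(14)), (array([325. , 200.1]), np.int32(24)), (array([333.9, 232.9]), np.int32(41)), (array([236.8, 236.5]), np.int32(37))]
```

View pics/end.png

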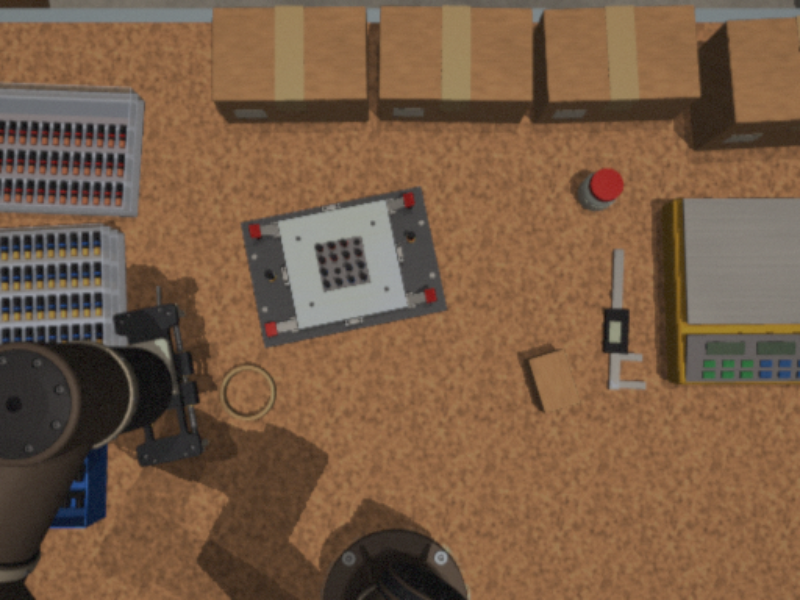

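The arm is clear at (150,390) and 250 mm up. The plate, the loose plugs beside it and everything else in view are where they started; the arm hides the screwdriver. Handing in.

```bash
python3 -c "
from plant import job_done
print(job_done())"
```

```text
the job is handed in; nothing more can be done
None
```

The rocking corner was D (near left). I folded its shim flat, D now presses firm, and the job is handed in at about 14 s of the 54 s allowed.

- **Finding the corner:** I pressed B, C and D in turn with the shut fingertips. B and C held firm at 16–20 N, with almost no give. D gave about 5 mm. I stopped there, so A was never pressed.
- **Folding the shim:** I pushed shim D's pad down to its stop, with 20 N at the end. In the pictures its pad dropped about 21 mm and lies level.
- **Checking D again:** My first re-press, at about 30 N, landed about 6 mm from the marked point. I repeated it on the point, and D gave about 1.4 mm under 24 N, which is slightly more than the nominal 1 mm.
- **Last checks:** The red pads of shims A, B and C are still standing and unmoved to within half a pixel, and the plate and plugs look unmoved. The arm is clear and reads no contact force. The screwdriver was hidden under the arm in the last picture, but the arm stayed well above it.

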